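Kit a power-supply repair under the magnifier lamp

TASK

Load the grey kit tray for a power-supply repair, low part first and tall part last so that it does not stand in the way: set the transformer flat in the wide far bay under the magnifier lamp, reaching in at a slant, then stand the middle-sized one of the three capacitor cans, the one that properly fits, upright in the square near pocket. Set both down rather than dropping them, and let go. Keep off the lamp, and leave the other two cans, the screwdriver and the spray can where they are.

Things in the scene. Friction and masses are not known exactly. Their poses are not given: they have to be found in the camera images.
- transformer_c (a point): transformer, loose on the bench, about 300 g: dark steel block 32 (x) x 48 (y) x 50 (z) mm, a copper coil bulging 12 mm from each x face (56 mm overall), thin foot plate 56 x 40 x 3 mm, three brass tabs near the top. Point at its centre, 25 mm above its underside; z up; its two flat steel faces, good to grip, look to its +y and -y, 48 mm apart
- can_mid_c (a point): capacitor can, upright cylinder with black sleeve, silver top and two small brass stubs (6 mm high) on top; 40 mm diameter, body 100 mm tall, about 160 g, on the 3 mm thick pale mat. The middle-sized one: this is the one to load. Point at its centre, 50 mm above its underside; z is its axis
- can_big_c (a point): capacitor can, upright cylinder with black sleeve, silver top and two small brass stubs (6 mm high) on top; 62 mm diameter, body 100 mm tall, about 360 g, on the 3 mm thick pale mat. Too big for the pocket: leave it alone. Point at its centre, 50 mm above its underside; z is its axis
- can_small_c (a point): capacitor can, upright cylinder with black sleeve, silver top and two small brass stubs (6 mm high) on top; 24 mm diameter, body 100 mm tall, about 70 g, on the 3 mm thick pale mat. Too thin: leave it alone. Point at its centre, 50 mm above its underside; z is its axis
- far_bay (a point): centre of the floor (upper face, 4 mm above the bench) of the far bay of the fixed grey kit tray (204 x 130 mm, walls 4 mm thick, tops 18 mm above the bench). The bay is 76 mm (x) by 122 mm (y) inside, walls 14 mm above its floor. x points along the tray from near pocket to far bay, roughly away from the robot; z up
- near_pocket (a point): centre of the floor (upper face, 4 mm above the bench) of the tray's square near pocket, 58 x 58 mm inside, walls 14 mm above its floor; 120 mm nearer (-x of the tray) than far_bay, axes the same
- lamp_head (a point): magnifier lamp, fixed: white ring, 170 mm outer diameter, 32 mm thick, clear lens. Point: centre of its underside, 215 mm above the bench, 60 mm beyond far_bay along the tray's x. Its near edge thus lies 25 mm nearer than the bay's centre: a tool pointing straight down into the bay hits it; lean it 30 to 45 deg, fingers pointing along the tray's x. Stand (16 mm bar, 90 mm foot) 155 mm farther on
- screwdriver: bystander: a screwdriver lying on the bench beyond the mat; origin under its middle
- aerosol: bystander: an upright aluminium spray can, 52 mm diameter, 170 mm tall; origin at the centre of its underside

How it is judged:
By the outcome, as a careful person would: the job done as asked, in the order asked, and still so for the second after the job is handed in, with the robot touching nothing.
It also fails if it takes over 70 s, if anything falls off the work surface, if the arm or the gripper's body presses on something with over 40 N, if the wrist force passes 120 N, or if a joint passes its speed limit or range.

ROBOT

A 6-joint arm with a two-finger parallel gripper is mounted at the origin on the work surface. World frame = base frame: x ahead of the robot, y to its left, z up, the work surface at z = 0. Lengths are in m, angles in rad, forces in N, time in s.
With the tool pointing down it reaches from about 0.3 to 1 m from the base axis. Payload 5.1 kg.
Tool frame: the origin (TCP) lies at the centre of the arm's flange, where the gripper is bolted on; the fingertips stand 190 mm ahead of it and the grasp point (between the pads) lies 171 mm ahead of it (robot.tips_ahead is the distance from the TCP to the fingertips, in m); z points along the fingers, x is the direction in which the jaws open and shut, and the axes are right-handed (so a half turn about z gives the same grasp; the last joint's range is limited). The gripper opens to 95 mm and grips with 3 to 60 N. Pads are 20 mm wide; open, the fingers measure 119 mm over their backs; the gripper's body (75 mm by 180 mm) begins 59 mm behind the grasp point.
Start: joints at [1.055, 0.124, 1.65, -0, 1.367, -0.083], TCP at [0.273, 0.59, 0.405] pointing down, gripper open.
Joint ranges: [-2.61, 2.61], [-1.02, 2.33], [0.03, 2.71], [-1.35, 4.49], [0.32, 2.68], [-2.91, 2.91]. Speed limits (rad/s): [2.57, 2.57, 3.14, 3.14, 3.14, 3.14].

INTERFACE

Orientations are given as a unit quaternion [w, x, y, z].
In Python, from workcell import robot, eyes gives the robot as it stands. Calls block until the motion is done:
- robot.move_to(position, orientation): joint-space move of the TCP to a pose.
- robot.movel(position, orientation=None, max_speed=0.15, force_limit=None): straight line of the TCP; orientation=None keeps the orientation; max_speed is the mean speed in m/s. With force_limit (N) it stops when the force on the tool has changed by that much, and returns True; else False.
- robot.movej(angles): joint-space move.
- robot.let_go() and robot.grasp(): open the fingers fully, or close them until they stop; the grip force is fixed at half the most.
- robot.dwell(seconds).
- robot.ik(position, orientation): joint angles nearest the present ones, or None.
- robot.get_obs(): the state.
- eyes.capture(name): name is "side" or "top"; returns (picture, depth): 384x512x3 uint8, blue, green, red; 384x512 float32, m along the optical axis (not along the pixel's ray), 0 where there is no reading.
- eyes.camera_model(name): a dict with "K" (3x3 intrinsics, pixels), "position" and "orientation" of the camera in the world. Camera axes: x right, y down, z forward; pixel columns grow to the right and rows downward; lengths in m; the calibration is good to about 2 mm. A picture is of the moment at which its call begins. camera_model takes no time and is no camera call.
A pose or a line that the arm cannot do raises robot.IKError and nothing moves.
- robot.close_job(): hands the job in, once; it reports no verdict.
The state is a dict: "clock": time; "qpos": joint angles; "joint_velocities": joint speeds; "joint_efforts": joint torques, N m; "ee_pos": TCP position; "tool_rot": TCP orientation; "wrist_force": force on the tool from outside, world axes, zero at the start; "wrist_torque": the same for the moment, N m; "gripper_width": opening from 0.0 (shut) to 1.0 (fully open).
Only numpy, scipy, OpenCV 4.12 (cv2) and the standard library are available. Lean on these libraries where they do the work, as an engineer would, in place of code of your own. Each camera call takes 0.05 s, during which the arm holds its last target.

## Working session

There is one attempt and no reset: what is moved stays moved. The work goes in short steps, each a Python script; the robot and the scene stay as the last script left them, time stands still between calls to the robot, and variables do not carry over. Pictures are saved under pics/ and viewed, and the job is handed in when it is done.

```bash
mkdir -p pics; ls; python3 - <<'E'
from workcell import robot, eyes
import cv2,numpy as np
for n in("top","side"):
    p,d=eyes.capture(n); cv2.imwrite(f"pics/{n}0.png",p); np.save(f"pics/{n}0.npy",d)
    m=eyes.camera_model(n); print(n,m)
    print((d>0).mean())
print(robot.get_obs())
E
```

```text
pics
top {'K': array([[453.50974191,   0.        , 262.53089779],
       [  0.        , 453.50974191, 189.34390967],
       [  0.        ,   0.        ,   1.        ]]), 'position': array([0.44474079, 0.02000012, 1.53677978]), 'orientation': array([ 0.04760427, -0.70268458,  0.70883807, -0.03894622])}
0.9962361653645834
side {'K': array([[418.70702071,   0.        , 252.63844973],
       [  0.        , 418.70702071, 193.26095411],
       [  0.        ,   0.        ,   1.        ]]), 'position': array([ 0.07766703, -0.89170477,  0.83296085]), 'orientation': array([-0.46190752,  0.84825936, -0.22984571,  0.11945062])}
0.9950205485026041
{'clock': 0.1, 'qpos': array([ 1.05540538e+00,  1.24453439e-01,  1.65150921e+00,  2.21231039e-05,
        1.36747207e+00, -8.25685601e-02]), 'joint_velocities': array([-1.94981790e-04, -1.03707057e-03, -4.83063798e-04,  6.42915726e-05,
        5.01618344e-04, -1.41839231e-03]), 'joint_efforts': array([ 4.19962189e-04, -4.18882799e+01, -3.61095965e+01,  7.77596841e-02,
        4.62527177e-02, -4.82432586e-05]), 'ee_pos': array([0.27253322, 0.58987241, 0.40361755]), 'tool_rot': array([ 4.20973911e-04,  8.42448057e-01,  5.38776784e-01, -8.19269494e-04]), 'wrist_force': array([-0.09457943,  1.11318679,  0.58502609]), 'wrist_torque': array([-0.04656616, -0.00628735,  0.03388568]), 'gripper_width': 0.9941421420114733}
```

View pics/top0.png

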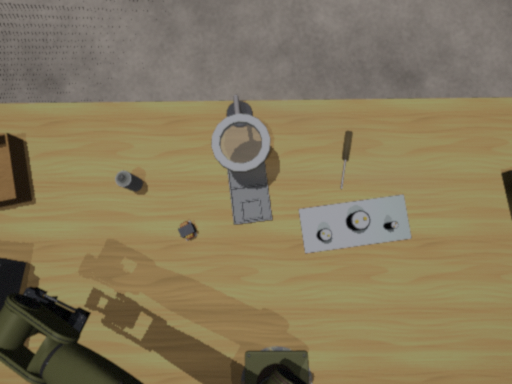

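View pics/side0.png

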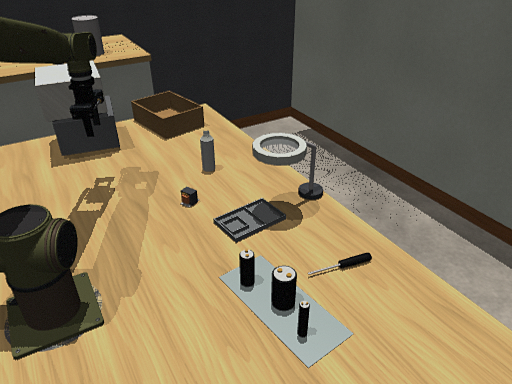

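The top view shows the transformer at (187,231), the tray pocket at (251,210), and the lamp ring at (241,142). The mid can is at (325,235), big at (359,220), small at (391,226), and the spray can at (127,180). I'll enlarge these areas and measure them.

```bash
cat > h.py <<'E'
import numpy as np,cv2
from scipy.spatial.transform import Rotation as R
from workcell import robot, eyes
def cam(n):
    m=eyes.camera_model(n); q=np.array(m["orientation"]); 
    return m["K"],np.array(m["position"]),R.from_quat(q[[1,2,3,0]]).as_matrix()
def cloud(n,d):
    K,p,M=cam(n); v,u=np.mgrid[:d.shape[0],:d.shape[1]]
    c=np.stack([(u-K[0,2])/K[0,0]*d,(v-K[1,2])/K[1,1]*d,d],-1)
    return c@M.T+p
def onplane(n,uv,z):
    K,p,M=cam(n); uv=np.atleast_2d(uv).astype(float)
    r=np.c_[(uv[:,0]-K[0,2])/K[0,0],(uv[:,1]-K[1,2])/K[1,1],np.ones(len(uv))]@M.T
    return p+r*((z-p[2])/r[:,2])[:,None]
def proj(n,P):
    K,p,M=cam(n); c=(np.atleast_2d(P)-p)@M; c=c@K.T; return c[:,:2]/c[:,2:]
E
python3 - <<'E'
from h import *
t=cv2.imread("pics/top0.png"); s=cv2.imread("pics/side0.png")
def crop(im,x,y,w,h,k): return cv2.resize(im[y:y+h,x:x+w],None,fx=k,fy=k,interpolation=cv2.INTER_NEAREST)
a=crop(t,170,90,110,140,4); cv2.imwrite("pics/c1.png",a)
cv2.imwrite("pics/c2.png",crop(s,170,180,140,70,5)); cv2.imwrite("pics/c3.png",crop(t,295,190,120,65,6))
d=np.load("pics/top0.npy"); P=cloud("top",d)
for (u,v) in [(187,231),(185,236),(325,235),(359,220),(391,226),(250,195),(251,210),(221,142),(265,142),(127,180),(310,230),(150,280)]: print(u,v,P[v,u].round(4))
E
```

```text
187 231 [0.4928 0.2857 0.0506]
185 236 [0.4767 0.2935 0.0428]
325 235 [ 0.475  -0.1585  0.1004]
359 220 [ 0.5208 -0.2652  0.1083]
391 226 [ 0.5015 -0.3668  0.0999]
250 195 [0.6149 0.0809 0.001 ]
251 210 [0.5632 0.0776 0.0057]
221 142 [0.7456 0.1558 0.2375]
265 142 [0.7428 0.0269 0.2434]
127 180 [0.6494 0.4578 0.1455]
310 230 [ 0.4942 -0.1205  0.0046]
150 280 [0.3323 0.4164 0.0012]
```

View pics/c1.png

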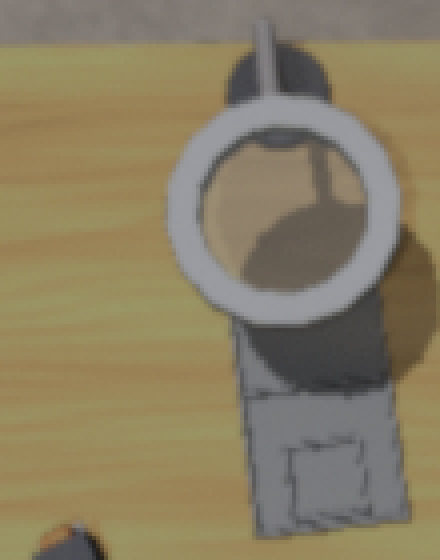

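View pics/c2.png

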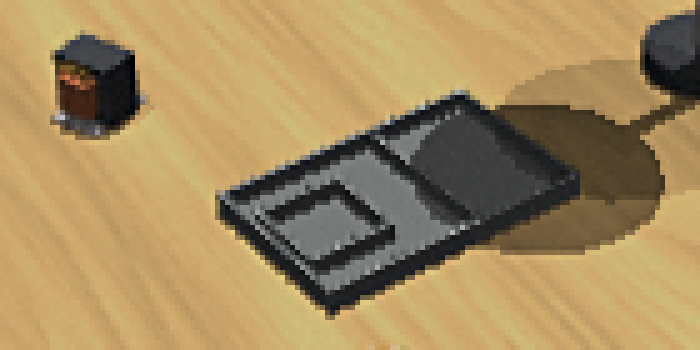

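View pics/c3.png

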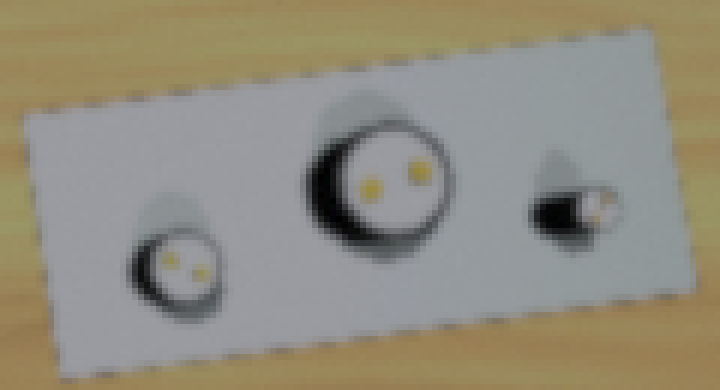

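```bash
python3 - <<'E'
from h import *
t=cv2.imread("pics/top0.png"); s=cv2.imread("pics/side0.png")
def crop(im,x,y,w,h,k): return cv2.resize(im[y:y+h,x:x+w],None,fx=k,fy=k,interpolation=cv2.INTER_NEAREST)
a=crop(t,172,216,32,30,12); b=crop(s,176,182,32,30,12)
cv2.imwrite("pics/c4.png",np.hstack([a,b]))
# tray: side corners of outer top by hand
c=onplane("side",[(213,219),(262,198.4),(286,216),(236,242)],0.018); print(c.round(4))
for i in range(4): print(np.linalg.norm(c[i]-c[(i+1)%4]).round(4))
e=onplane("top",[(234.25,224.25),(272.5,220)],0.018);print(e.round(4),np.linalg.norm(e[0]-e[1]))
# cans: silver tops
hsv=cv2.cvtColor(t,cv2.COLOR_BGR2HSV)
for (x0,y0,x1,y1,D) in [(314,224,336,246,40),(344,206,374,236,62),(383,218,401,234,24)]:
    sub=t[y0:y1,x0:x1].min(axis=2); print(D); 
    d=np.load("pics/top0.npy"); P=cloud("top",d)[y0:y1,x0:x1]
    m=P[...,2]>0.085
    q=P[m]; xy=q[:,:2]; (cx,cy),(w,h),a_=cv2.minAreaRect(xy.astype(np.float32)); c2,r=cv2.minEnclosingCircle(xy.astype(np.float32))
    print(m.sum(),c2,2*r,np.median(q[:,2]),xy.mean(0))
    uv=np.argwhere(m)[:,::-1]+[x0,y0]; print(uv.mean(0), onplane("top",uv.mean(0),0.103))
# lamp ring
m=(P0:=cloud("top",np.load("pics/top0.npy")))[...,2]; mm=(m>0.2)&(m<0.29); mm[:90]=0;mm[180:]=0;mm[:,:200]=0;mm[:,285:]=0
q=P0[mm]; print("lamp",cv2.minEnclosingCircle(q[:,:2].astype(np.float32)),np.median(q[:,2]))
E
```

```text
[[ 0.51    0.1313  0.018 ]
 [ 0.7101  0.153   0.018 ]
 [ 0.724   0.0231  0.018 ]
 [ 0.5195 -0.0105  0.018 ]]
0.2013
0.1307
0.2073
0.1421
[[0.515  0.1334 0.018 ]
 [0.5281 0.0054 0.018 ]] 0.1287534224336957
40
134 (0.4644567370414734, -0.07859089225530624) 0.20128613710403442 0.1043146053145182 [ 0.47659283 -0.15683695]
[325.02238806 234.35074627] [[ 0.47698896 -0.15831921  0.103     ]]
62
317 (0.48903992772102356, -0.13891533017158508) 0.33014872670173645 0.10483344572118813 [ 0.51996619 -0.26318729]
[359.53312303 220.00946372] [[ 0.52106446 -0.26798163  0.103     ]]
24
55 (0.47773274779319763, -0.18280604481697083) 0.41114434599876404 0.10324465893105628 [ 0.50325642 -0.35929656]
[393.25454545 224.49090909] [[ 0.50607591 -0.37323952  0.103     ]]
lamp ((0.7765772938728333, 0.10610680282115936), 0.12051533907651901) 0.23920173411453138
```

View pics/c4.png

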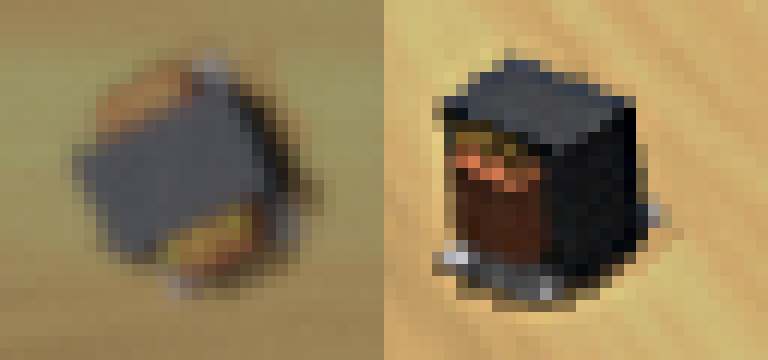

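```bash
python3 - <<'E'
from h import *
t=cv2.imread("pics/top0.png"); s=cv2.imread("pics/side0.png")
K=6
def big(im,x,y,w,h): return cv2.resize(im[y:y+h,x:x+w],None,fx=K,fy=K,interpolation=cv2.INTER_CUBIC)
def tofull(p,x,y): return (np.asarray(p)+0.5)/K-0.5+[x,y]
def world(cnt,n,x,y,z): return onplane(n,tofull(cnt.reshape(-1,2),x,y),z)[:,:2]
def biggest(m):
    c,_=cv2.findContours(m.astype(np.uint8),cv2.RETR_EXTERNAL,cv2.CHAIN_APPROX_NONE); return max(c,key=cv2.contourArea)
# transformer top face
for n,im,(x,y,w,h) in [("top",t,(172,216,32,30)),("side",s,(176,182,32,30))]:
    b=big(im,x,y,w,h); hsv=cv2.cvtColor(b,cv2.COLOR_BGR2HSV)
    B=b.astype(int)
    m=(B[...,0]>=B[...,2]-2)&(B[...,2]>(58 if n=="top" else 40))&(B[...,2]<125)
    m=cv2.morphologyEx(m.astype(np.uint8),cv2.MORPH_OPEN,np.ones((13,13)))
    c=biggest(m); W=world(c,n,x,y,0.05); r=cv2.minAreaRect((W*1000).astype(np.float32)); print("tr",n,r,cv2.boxPoints(r).round(0).tolist())
    v=b.copy(); cv2.drawContours(v,[c],-1,(0,0,255),1); cv2.imwrite(f"pics/m_{n}.png",cv2.resize(v,None,fx=2,fy=2))
# cans
for D,(x,y,w,h) in {40:(312,222,28,28),62:(342,202,36,38),24:(380,214,24,24)}.items():
    b=big(t,x,y,w,h).astype(int); 
    m=(np.load("pics/top0.npy"))
    z=cloud("top",m)[y:y+h,x:x+w,2]; zz=cv2.resize((z>0.08).astype(np.float32),None,fx=K,fy=K)>0.5
    mm=zz&(b.max(2)>110); mm=cv2.morphologyEx(mm.astype(np.uint8),cv2.MORPH_CLOSE,np.ones((9,9)))
    c=biggest(mm); W=world(c,"top",x,y,0.103); print(D,cv2.minEnclosingCircle((W*1000).astype(np.float32)), W.mean(0), 2000*np.sqrt(cv2.contourArea((W*1000).astype(np.float32))/np.pi)/1000)
# tray in side view
x,y,w,h=205,190,95,60
b=big(s,x,y,w,h).astype(int); m=(b[...,2]<b[...,0]+25)
m=cv2.morphologyEx(m.astype(np.uint8),cv2.MORPH_OPEN,np.ones((9,9))); c=biggest(m)
v=big(s,x,y,w,h); cv2.drawContours(v,[c],-1,(0,0,255),1); cv2.imwrite("pics/m_tray.png",v)
x,y,w,h=222,165,60,65
b=big(t,x,y,w,h).astype(int); m=(b[...,2]<b[...,0]+15)
c=biggest(cv2.morphologyEx(m.astype(np.uint8),cv2.MORPH_OPEN,np.ones((9,9))))
v=big(t,x,y,w,h); cv2.drawContours(v,[c],-1,(0,0,255),1); cv2.imwrite("pics/m_tray_t.png",v)
E
```

```text
tr top ((497.6961669921875, 288.8158264160156), (31.424837112426758, 44.2706184387207), 24.845619201660156) [[474.0, 302.0], [493.0, 262.0], [521.0, 275.0], [503.0, 316.0]]
tr side ((491.6184997558594, 286.4524230957031), (31.102943420410156, 45.678489685058594), 24.229917526245117) [[468.0, 301.0], [487.0, 259.0], [515.0, 272.0], [496.0, 314.0]]
40 ((479.5338439941406, -161.57232666015625), 20.027877807617188) [ 0.47892905 -0.1608839 ] 36.1506939559241
62 ((522.182373046875, -272.7143859863281), 29.48631477355957) [ 0.52304703 -0.27292722] 55.170144025633974
24 ((509.11236572265625, -376.4759521484375), 15.509766578674316) [ 0.50841677 -0.37660556] 21.550346538814054
```

View pics/m_top.png

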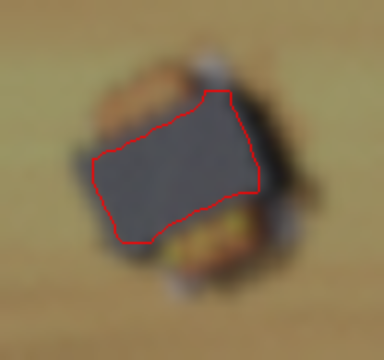

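View pics/m_tray_t.png

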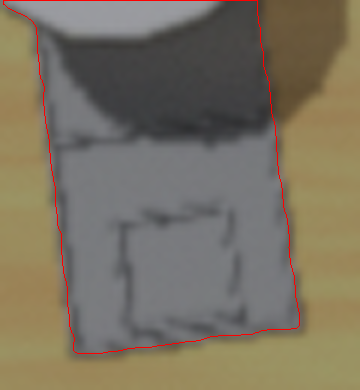

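View pics/m_tray.png

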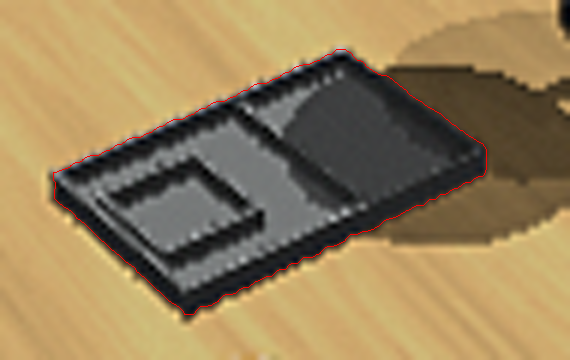

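View pics/m_side.png

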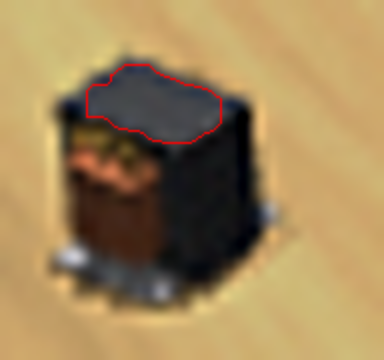

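```bash
python3 - <<'E'
from h import *
K=6
def tf(p,x,y): return (np.asarray(p,float)+0.5)/K-0.5+[x,y]
O=(222,165)
t=onplane("top",tf([(73,353),(299,327),(42,40),(258,5),(272,110),(58,180)],*O),0.018); print(t.round(4))
for a,b in [(2,0),(2,5),(5,0)]: d=t[a]-t[b]; print("L",np.degrees(np.arctan2(d[1],d[0])))
for a,b in [(3,1),(3,4),(4,1)]: d=t[a]-t[b]; print("R",np.degrees(np.arctan2(d[1],d[0])))
d=t[0]-t[1]; print("near",np.degrees(np.arctan2(d[1],d[0]))-90, np.linalg.norm(d))
s=onplane("side",tf([(53,174),(343,49),(487,147)],205,190),0.018); sb=onplane("side",tf([(187,317),(52,196),(487,172)],205,190),0.0)
print("side",s.round(4)); print(sb.round(4))
for P,Q in [(s[1],s[0]),(sb[2],sb[0])]: dd=P-Q; print(np.degrees(np.arctan2(dd[1],dd[0])),np.linalg.norm(dd))
# pocket corners inner top (top view)
p=onplane("top",tf([(122,225),(232,208),(243,318),(130,332)],*O),0.018); print("pocket",p.round(4),p.mean(0))
E
```

```text
[[0.5178 0.1351 0.018 ]
 [0.5312 0.0089 0.018 ]
 [0.6948 0.1526 0.018 ]
 [0.7136 0.0303 0.018 ]
 [0.6535 0.0229 0.018 ]
 [0.615  0.1435 0.018 ]]
L 5.655338814753433
L 6.507264424762272
L 4.953925266043563
R 6.668591172631945
R 7.0021632869823165
R 6.5046066044680115
near 6.062718820999294 0.12687631452032092
side [[0.5121 0.1326 0.018 ]
 [0.7115 0.157  0.018 ]
 [0.7293 0.0325 0.018 ]]
[[0.5276 0.0076 0.    ]
 [0.5125 0.1371 0.    ]
 [0.7305 0.0331 0.    ]]
6.965207042621794 0.20083263332634643
7.172674222309693 0.20446699172310906
pocket [[0.5893 0.1076 0.018 ]
 [0.5983 0.0458 0.018 ]
 [0.5365 0.0401 0.018 ]
 [0.5293 0.1033 0.018 ]] [0.5633229  0.07421038 0.018     ]
```

```bash
cat >> h.py <<'E'
def pose(g,psi,th,flip=False,back=0.0):
    """TCP pose for grasp point g; fingers point along azimuth psi, leaning th from straight down (deg)"""
    p,t=np.radians([psi,th]); z=np.array([np.cos(p)*np.sin(t),np.sin(p)*np.sin(t),-np.cos(t)])
    x=np.array([-np.sin(p),np.cos(p),0])*(-1 if flip else 1); y=np.cross(z,x)
    q=R.from_matrix(np.c_[x,y,z]).as_quat()[[3,0,1,2]]
    return np.asarray(g,float)-z*(0.171+back),q
TR=np.array([.4945,.289,.038]); PSI=24.7; YAW=6.6; BAY=np.array([.681,.0905,.004]); POC=np.array([.562,.0765,.004])
TH=38.
E
python3 - <<'E'
from h import *
print("lamp",onplane("top",[(241,142.6)],.247))
for f in (0,1):
  for nm,g,ps,th in [("pre",TR,PSI,TH),("bay",BAY+[0,0,.04],YAW,TH),("bayhi",BAY+[0,0,.07],YAW,TH),("can",[.478,-.160,.073],-70,12),("poc",POC+[0,0,.07],YAW,12)]:
    for b in (0,.1):
      p,q=pose(g,ps,th,f,b); j=robot.ik(p,q); print(f,nm,b,p.round(3),None if j is None else np.round(j,2))
E
```

```text
lamp [[0.74095262 0.09663909 0.247     ]]
0 pre 0 [0.399 0.245 0.173] None
0 pre 0.1 [0.343 0.219 0.252] [ 0.44 -0.45  2.46 -0.01  0.47 -1.56]
0 bay 0 [0.576 0.078 0.179] None
0 bay 0.1 [0.515 0.071 0.258] [ 0.02 -0.14  2.21  0.14  0.41 -1.77]
0 bayhi 0 [0.576 0.078 0.209] None
0 bayhi 0.1 [0.515 0.071 0.288] [ 0.02 -0.18  2.19  0.12  0.47 -1.75]
0 can 0 [ 0.466 -0.127  0.24 ] [-0.34 -0.11  2.18 -0.2   0.94 -0.58]
0 can 0.1 [ 0.459 -0.107  0.338] [-0.31 -0.26  2.13 -0.18  1.15 -0.59]
0 poc 0 [0.527 0.072 0.241] [ 0.03 -0.02  2.09  0.02  0.86 -1.67]
0 poc 0.1 [0.506 0.07  0.339] [ 0.03 -0.19  2.07  0.02  1.05 -1.67]
1 pre 0 [0.399 0.245 0.173] None
1 pre 0.1 [0.343 0.219 0.252] [ 0.44 -0.45  2.46 -0.01  0.47  1.58]
1 bay 0 [0.576 0.078 0.179] None
1 bay 0.1 [0.515 0.071 0.258] [ 0.02 -0.14  2.21  0.14  0.41  1.37]
1 bayhi 0 [0.576 0.078 0.209] None
1 bayhi 0.1 [0.515 0.071 0.288] [ 0.02 -0.18  2.19  0.12  0.47  1.39]
1 can 0 [ 0.466 -0.127  0.24 ] [-0.34 -0.11  2.18 -0.2   0.94  2.56]
1 can 0.1 [ 0.459 -0.107  0.338] [-0.31 -0.26  2.13 -0.18  1.15  2.55]
1 poc 0 [0.527 0.072 0.241] [ 0.03 -0.02  2.09  0.02  0.86  1.47]
1 poc 0.1 [0.506 0.07  0.339] [ 0.03 -0.19  2.07  0.02  1.05  1.48]
```

```bash
python3 - <<'E'
from h import *
for th in (30,32,33,34,35,36,37):
  r=[]
  for nm,g,ps in [("tr",TR,PSI),("trhi",TR+[0,0,.1],PSI),("bay",BAY+[0,0,.038],YAW),("bayhi",BAY+[0,0,.07],YAW),("bayback",BAY+[-.1,-.01,.1],YAW)]:
      p,q=pose(g,ps,th); j=robot.ik(p,q); r.append(None if j is None else round(j[4],2))
  print(th,r)
E
```

```text
30 [np.float64(0.41), np.float64(0.63), np.float64(0.43), np.float64(0.49), np.float64(0.55)]
32 [np.float64(0.36), np.float64(0.59), np.float64(0.38), np.float64(0.44), np.float64(0.51)]
33 [np.float64(0.34), np.float64(0.57), np.float64(0.36), np.float64(0.42), np.float64(0.49)]
34 [None, np.float64(0.55), np.float64(0.34), np.float64(0.4), np.float64(0.47)]
35 [None, np.float64(0.53), None, np.float64(0.37), np.float64(0.45)]
36 [None, np.float64(0.5), None, np.float64(0.35), np.float64(0.43)]
37 [None, np.float64(0.48), None, np.float64(0.33), np.float64(0.41)]
```

```bash
sed -i 's/^TH=38.*/TH=32./; s/\.289,\.038/.289,.040/' h.py; python3 - <<'E'
from h import *
robot.move_to(*pose(TR+[0,0,.06],PSI,TH,False,.08))
print(robot.get_obs()["qpos"].round(2))
p,q=pose(TR,PSI,TH)
robot.movel(pose(TR,PSI,TH,False,.06)[0],q,max_speed=.2)
print(robot.movel(p,q,max_speed=.1,force_limit=8))
o=robot.get_obs(); print(o["clock"],o["ee_pos"],p,o["wrist_force"].round(1),o["qpos"].round(3))
for n in("top","side"):
    im,d=eyes.capture(n); cv2.imwrite(f"pics/{n}1.png",im)
im=[cv2.imread(f"pics/{n}1.png") for n in("top","side")]
a=cv2.resize(im[0][180:260,140:240],None,fx=4,fy=4); b=cv2.resize(im[1][160:240,140:240],None,fx=4,fy=4); cv2.imwrite("pics/v1.png",np.hstack([a,b]))
E
```

```text
[ 0.44 -0.42  2.31 -0.    0.69 -1.56]
False
2.7833 [0.41249591 0.25131971 0.18592926] [0.41217445 0.25113448 0.18501622] [ 0.2  0.7 -0.8] [ 0.437 -0.087  2.301 -0.008  0.368 -1.559]
```

View pics/v1.png

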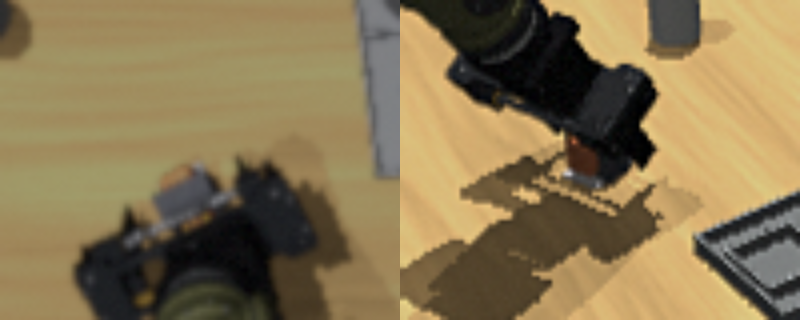

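The fingers straddle the block, which sits roughly centred between them, with the top steel face at about (185,195) in the crop. Next I grip and lift slightly.

```bash
python3 - <<'E'
from h import *
robot.grasp(); o=robot.get_obs(); print(o["gripper_width"],o["wrist_force"].round(1))
p,q=pose(TR,PSI,TH)
robot.movel(p+[0,0,.10],q,max_speed=.1); o=robot.get_obs(); print(o["clock"],o["gripper_width"],o["wrist_force"].round(1),o["wrist_torque"].round(2))
for n in("top","side"):
    im,d=eyes.capture(n); cv2.imwrite(f"pics/{n}2.png",im)
im=[cv2.imread(f"pics/{n}2.png") for n in("top","side")]
a=cv2.resize(im[0][180:260,140:240],None,fx=4,fy=4); b=cv2.resize(im[1][140:220,140:240],None,fx=4,fy=4); cv2.imwrite("pics/v2.png",np.hstack([a,b]))
E
```

```text
0.5019506409553489 [ 0.3  1.4 -0.1]
4.8417 0.5006658271264535 [ 0.3 -0.6 -2.6] [-0.12  0.54 -0.02]
```

View pics/v2.png

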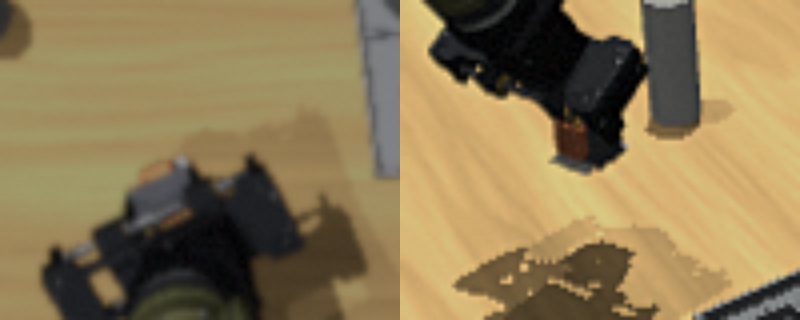

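```bash
python3 - <<'E'
from h import *
# far top edge of the held block, at z=.050+.10
e=onplane("top",[(140+160/4-.375,180+185/4-.375)],.15)[0]; u=np.array([np.cos(np.radians(PSI)),np.sin(np.radians(PSI))])
print("far edge along x rel. grasp (expect .016):",(e[:2]-TR[:2])@u)
c,s=np.cos(np.radians(YAW)),np.sin(np.radians(YAW)); X=np.array([c,s,0])
G=BAY-.002*X+[0,0,.040]
p,q=pose(G,YAW,TH)
robot.movel(p-.09*X+[0,0,.09],q,max_speed=.15)
robot.movel(p+[0,0,.03],q,max_speed=.12)
o=robot.get_obs(); print(o["clock"],o["gripper_width"],o["wrist_force"].round(1),(o["ee_pos"]-p).round(4))
for n in("top","side"):
    im,d=eyes.capture(n); cv2.imwrite(f"pics/{n}3.png",im)
im=[cv2.imread(f"pics/{n}3.png") for n in("top","side")]
a=cv2.resize(im[0][130:230,205:305],None,fx=4,fy=4); b=cv2.resize(im[1][150:250,205:305],None,fx=4,fy=4); cv2.imwrite("pics/v3.png",np.hstack([a,b]))
E
```

```text
far edge along x rel. grasp (expect .016): 0.010626622838801707
7.4833 0.5015081940794769 [ 0.7  0.4 -1.4] [-0.0002  0.0001  0.0302]
```

View pics/v3.png

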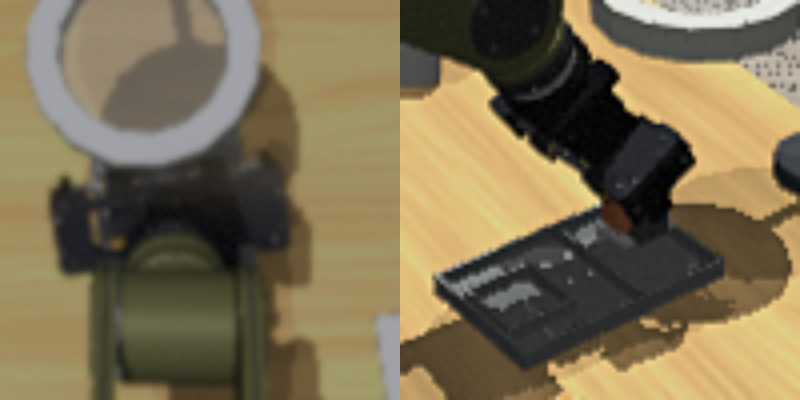

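The block hangs over the bay, clear of the lamp, and sits about 3-5 mm nearer than the grasp point. I'll shift 3 mm forward and lower it with force sensing.

```bash
python3 - <<'E'
from h import *
c,s=np.cos(np.radians(YAW)),np.sin(np.radians(YAW)); X=np.array([c,s,0])
G=BAY+.001*X+[0,0,.040]
p,q=pose(G,YAW,TH)
robot.movel(p+[0,0,.010],q,max_speed=.05)
r=robot.movel(p-[0,0,.003],q,max_speed=.015,force_limit=4)
o=robot.get_obs(); print(r,o["clock"],o["wrist_force"].round(1),(o["ee_pos"]-p).round(4),o["qpos"].round(3))
im,d=eyes.capture("side"); cv2.imwrite("pics/v4.png",cv2.resize(im[150:250,205:305],None,fx=5,fy=5))
E
```

```text
True 8.8 [ 0.7 -0.4  3. ] [ 0.      0.     -0.0001] [ 0.038  0.154  2.045  0.109  0.387 -1.737]
```

View pics/v4.png

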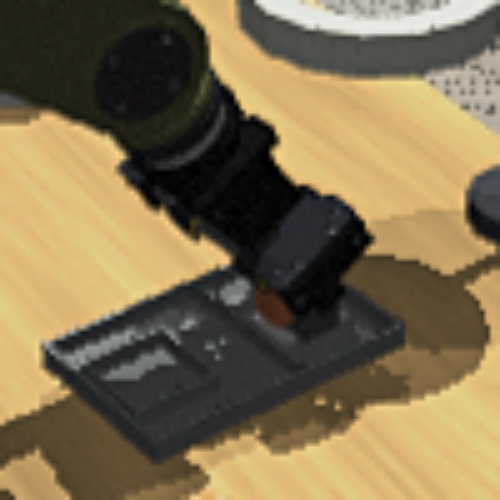

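Contact came at exactly the expected height, so the block is on the bay floor. I'll release it and back out along the tool axis.

```bash
python3 - <<'E'
from h import *
c,s=np.cos(np.radians(YAW)),np.sin(np.radians(YAW)); X=np.array([c,s,0])
G=BAY+.001*X+[0,0,.040]
robot.let_go(); robot.dwell(.2)
o=robot.get_obs(); print(o["gripper_width"],o["wrist_force"].round(1))
robot.movel(pose(G,YAW,TH,False,.10)[0],pose(G,YAW,TH)[1],max_speed=.1)
robot.move_to(*pose([.478,-.160,.073+.13],-70,12,False,0))
o=robot.get_obs(); print(o["clock"],o["wrist_force"].round(1),o["qpos"].round(2))
for n in("top","side"):
    im,d=eyes.capture(n); cv2.imwrite(f"pics/{n}5.png",im)
E
python3 - <<'E'
import cv2,numpy as np
im=[cv2.imread(f"pics/{n}5.png") for n in("top","side")]
a=cv2.resize(im[0][130:230,205:305],None,fx=4,fy=4); b=cv2.resize(im[1][180:280,205:305],None,fx=4,fy=4); cv2.imwrite("pics/v5.png",np.hstack([a,b]))
E
```

```text
0.9988133046199628 [0.2 0.1 0.4]
12.2917 [ 0.  -0.1 -0. ] [-0.34 -0.26  2.08 -0.17  1.19 -0.64]
```

View pics/v5.png

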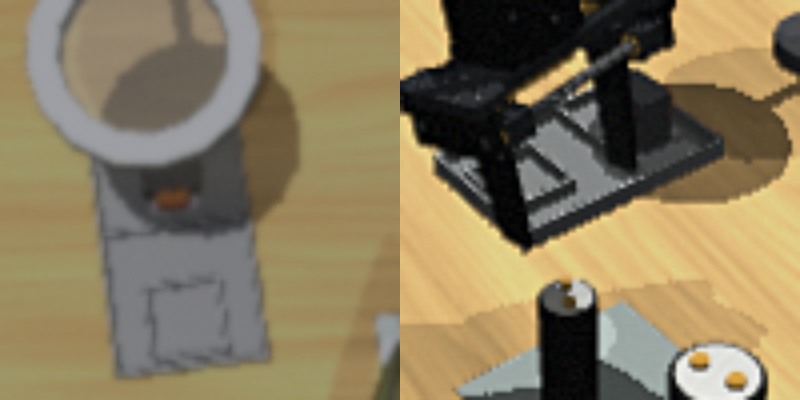

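View pics/side5.png

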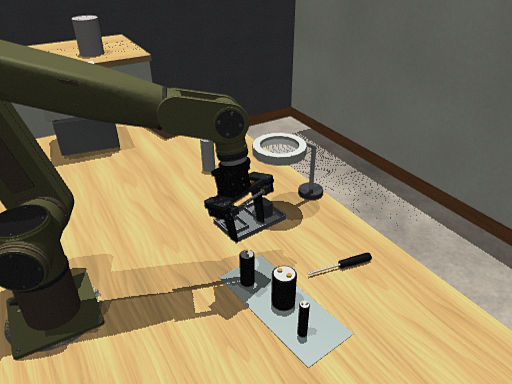

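View pics/top5.png

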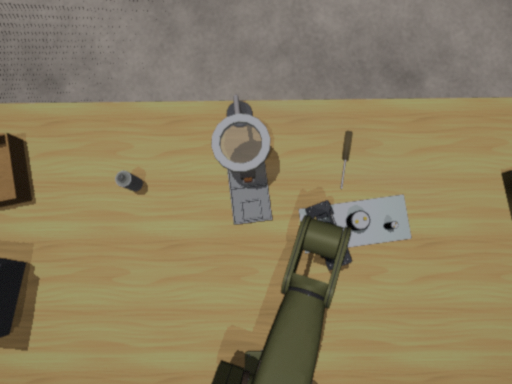

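```bash
python3 - <<'E'
from h import *
print(onplane("side",[(205+167/4-.4,180+298/4-.4)],.103), onplane("side",[(205+717/4-.4,180+374/4-.4)],.103))
# base front of the can on mat
im=cv2.imread("pics/side0.png"); cv2.imwrite("pics/v6.png",cv2.resize(im[240:300,225:305],None,fx=8,fy=8,interpolation=cv2.INTER_NEAREST))
E
```

```text
[[ 0.47346474 -0.15971965  0.103     ]] [[ 0.73059483 -0.39372013  0.103     ]]
```

View pics/v6.png

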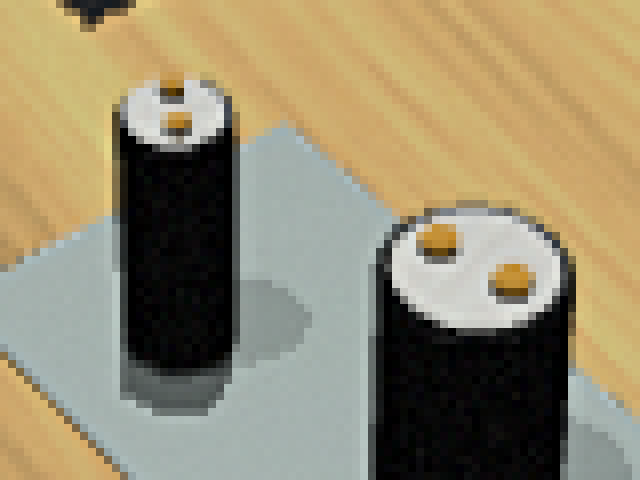

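```bash
echo 'CAN=np.array([.4765,-.160,.076])' >> h.py; python3 - <<'E'
from h import *
p,q=pose(CAN,-70,12)
robot.movel(pose(CAN+[0,0,.08],-70,12)[0],q,max_speed=.1)
print(robot.movel(p,q,max_speed=.08,force_limit=6))
im,d=eyes.capture("side"); cv2.imwrite("pics/v7.png",cv2.resize(im[150:310,170:330],None,fx=3.7,fy=3.7))
o=robot.get_obs(); print(o["clock"],(o["ee_pos"]-p).round(4),o["wrist_force"].round(1))
E
```

```text
False
14.2083 [ 0.0003 -0.0001  0.0008] [-0.3 -0.9 -0.7]
```

View pics/v7.png

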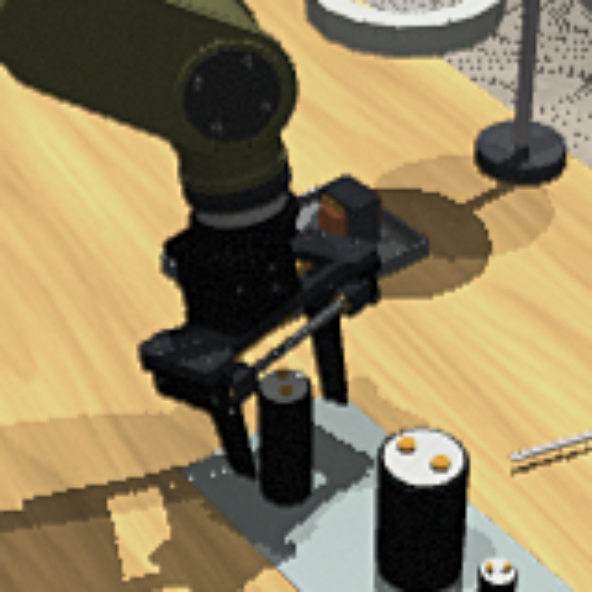

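```bash
python3 - <<'E'
from h import *
p,q=pose(CAN,-70,12)
robot.grasp(); o=robot.get_obs(); print("w",o["gripper_width"]*95,o["wrist_force"].round(1))
robot.movel(p+[0,0,.08],q,max_speed=.1); o=robot.get_obs(); print(o["gripper_width"]*95,o["wrist_force"].round(1))
G=POC+[0,0,.073]; p,q=pose(G,YAW,12)
robot.movel(p+[-.02,-.03,.09],q,max_speed=.12)
robot.movel(p+[0,0,.03],q,max_speed=.1)
o=robot.get_obs(); print(o["clock"],o["gripper_width"]*95,o["wrist_force"].round(1))
for n in("top","side"):
    im,d=eyes.capture(n); cv2.imwrite(f"pics/{n}8.png",im)
im=[cv2.imread(f"pics/{n}8.png") for n in("top","side")]
a=cv2.resize(im[0][130:230,205:305],None,fx=4,fy=4); b=cv2.resize(im[1][170:270,205:305],None,fx=4,fy=4); cv2.imwrite("pics/v8.png",np.hstack([a,b]))
E
```

```text
w 39.62216013744219 [-0.2 -0.8 -0.2]
39.21284016211752 [ 0.   0.  -1.5]
18.5333 39.58371784472968 [ 0.9  0.5 -0.7]
```

View pics/v8.png

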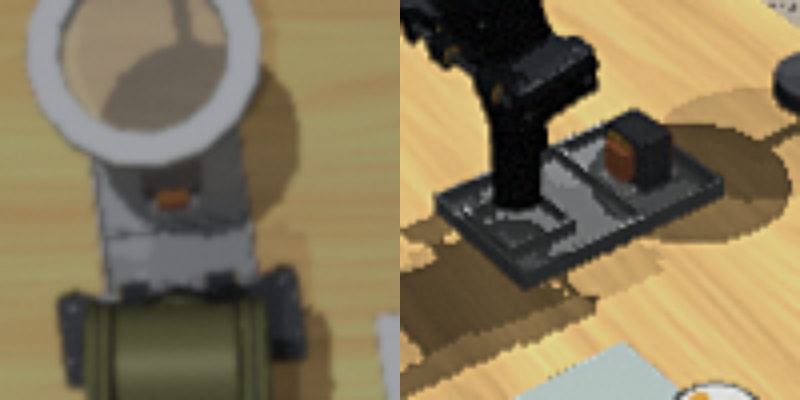

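```bash
python3 - <<'E'
from h import *
P=onplane("side",[(234.25-.4,222-.2)],.034)[0]; C=cam("side")[1]; u=(P-C)[:2]; u/=np.linalg.norm(u)
print("can axis est",P[:2]+.02*u, POC)
# expected extents of can bottom at POC
print(proj("side",[[POC[0],POC[1],.034]]))
im=cv2.imread("pics/side8.png"); cv2.imwrite("pics/v9.png",cv2.resize(im[190:250,205:265],None,fx=10,fy=10,interpolation=cv2.INTER_CUBIC))
E
```

```text
can axis est [0.56088565 0.08169502] [0.562  0.0765 0.004 ]
[[234.75603528 218.78540094]]
```

View pics/v9.png

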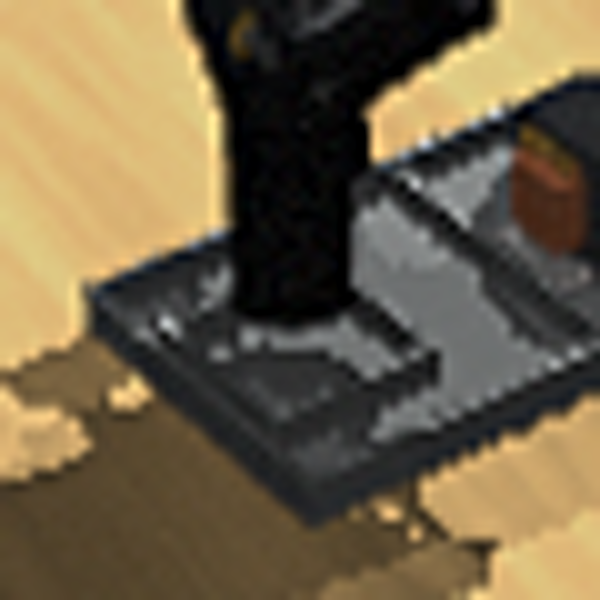

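The can's underside is at about (234,222) in the side view, within 5 mm of the pocket axis, against a 9 mm clearance. Lowering it now.

```bash
python3 - <<'E'
from h import *
G=POC+[0,-.001,.073]; p,q=pose(G,YAW,12)
robot.movel(p+[0,0,.010],q,max_speed=.05)
r=robot.movel(p-[0,0,.004],q,max_speed=.015,force_limit=4)
o=robot.get_obs(); print(r,o["clock"],o["wrist_force"].round(1),(o["ee_pos"]-p).round(4))
im,d=eyes.capture("side"); cv2.imwrite("pics/v10.png",cv2.resize(im[190:250,205:265],None,fx=8,fy=8,interpolation=cv2.INTER_CUBIC))
E
```

```text
True 19.8583 [-1.5  0.1  5. ] [-0.      0.0001 -0.0001]
```

View pics/v10.png

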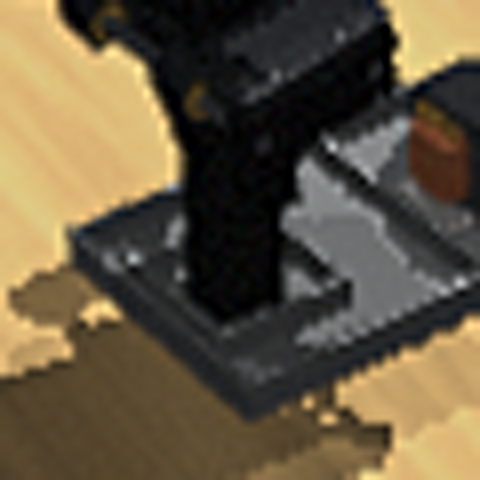

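Contact is at the floor height, and the can stands inside the pocket walls. Releasing and backing straight up the tool axis.

```bash
python3 - <<'E'
from h import *
G=POC+[0,-.001,.073]; p,q=pose(G,YAW,12)
robot.let_go(); robot.dwell(.3)
robot.movel(pose(G,YAW,12,False,.12)[0],q,max_speed=.1)
robot.move_to(*pose([.40,.12,.30],15,5))
robot.movej([1.0,-.1,1.7,0,1.37,-.6])
o=robot.get_obs(); print(o["clock"],o["wrist_force"].round(1),o["gripper_width"])
for n in("top","side"):
    im,d=eyes.capture(n); cv2.imwrite(f"pics/{n}11.png",im)
im=[cv2.imread(f"pics/{n}11.png") for n in("top","side")]
a=cv2.resize(im[0][130:230,205:305],None,fx=4,fy=4); b=cv2.resize(im[1][170:270,205:305],None,fx=4,fy=4); cv2.imwrite("pics/v11.png",np.hstack([a,b]))
E
```

```text
24.9917 [ 1.1 -0.2  1. ] 0.9991865607648635
```

View pics/v11.png

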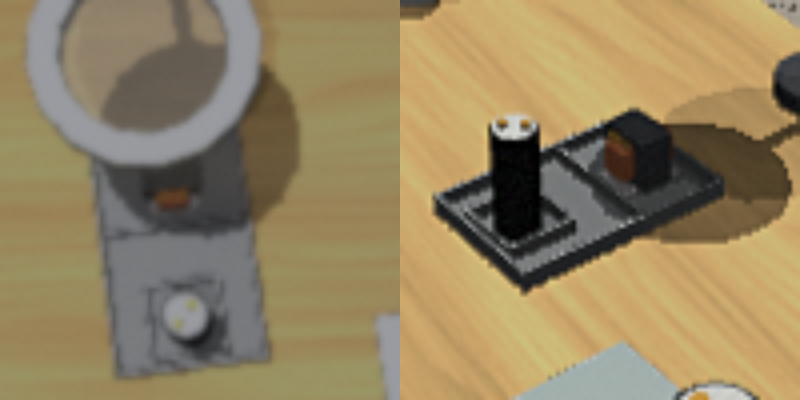

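View pics/top11.png

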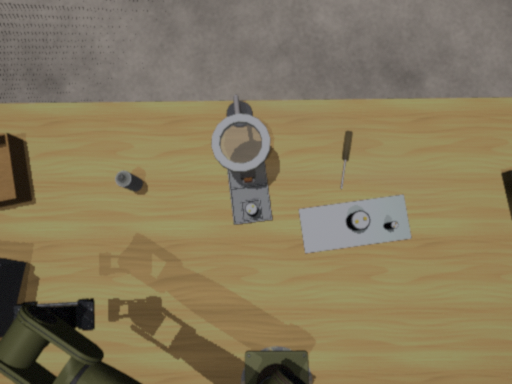

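View pics/side11.png

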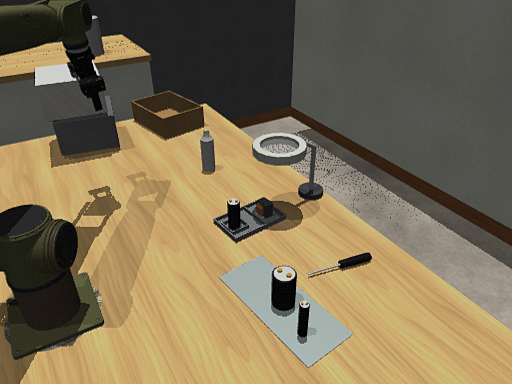

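Both views show the can upright inside the pocket, top at about (251,210). The transformer is flat in the bay at (248,180), clear of the divider, and the bystanders and lamp have not moved. Handing in.

```bash
python3 - <<'E'
from h import *
robot.dwell(.5); o=robot.get_obs(); print(o["clock"],o["wrist_force"].round(1))
a=cv2.imread("pics/top0.png").astype(int);b=cv2.imread("pics/top11.png").astype(int);d=np.abs(a-b).max(2)
for n,(x0,y0,x1,y1) in dict(spray=(112,165,150,198),driver=(335,125,358,195),big=(342,204,376,240),small=(380,214,404,236),lamp=(205,90,275,172)).items(): print(n,(d[y0:y1,x0:x1]>40).sum())
robot.close_job()
E
```

```text
25.5917 [ 0.7 -0.  -0.4]
spray 0
driver 0
big 0
small 0
lamp 0
the job is handed in; nothing more can be done
```

I loaded both parts in the order asked and handed the job in at about 26 s on the robot's clock.

- **Transformer:** I gripped it on its flat steel faces with the tool leaning 32° and set it in the far bay. Contact came at the height of the bay floor. I then released it and backed out along the slant.
- **Middle can:** The grip width read about 39.6 mm, which matches the 40 mm can. I stood it upright in the near pocket, with contact at the pocket floor height, then released it.
- **Last checks:** The final pictures show the transformer flat in the bay and the can upright inside the pocket walls. Comparing the top view before and after shows no change at the lamp, the other two cans, the screwdriver or the spray can. The wrist force was near zero, with the arm clear of everything.

Three things were off from plan:

- **Lean angle:** A lean of 38° was out of reach because of the fifth joint's limit, so I used 32°.
- **Transformer in the grip:** It sat about 5 mm nearer than planned, so I moved it 3 mm forward before lowering.
- **Can over the pocket:** One camera estimate put it about 5 mm off the planned point, against 9 mm of clearance. I corrected by 1 mm and it went in without touching the walls.

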